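# Slide the tall solvent bottle into its bench bay without tipping it

### The arm

A 6-joint arm with a two-finger parallel gripper is mounted at the origin on the work surface; the furniture and walls round the work are solid. World frame = base frame: x ahead of the robot, y to its left, z up, the work surface at z = 0. Lengths are in m, angles in rad, forces in N, time in s.
With the tool pointing down it reaches from about 0.3 to 0.85 m from the base axis. Payload 5.4 kg.
Tool frame: the origin (TCP) lies at the very end of the fingers, on their centre line; the grasp point (between the pads) lies grasp_offset behind it (grasp_offset is the distance from the TCP to the grasp point, in m); z points along the fingers, y is the line along which they close (so a half turn about z gives the same grasp; the last joint's range is limited). The gripper opens to 85 mm and grips with 20 to 120 N. Pads are 22 mm wide; open, the fingers measure 114 mm over their backs; the gripper's body (76 mm by 85 mm) begins 54 mm behind the grasp point. The pads swing forward as they close: fully open they stand 13 mm farther back than shut.
Start: joints at [-1.521, 0.158, 1.597, -0, 1.386, -0.21], TCP at [0.148, -0.556, 0.231] pointing down, gripper open.
Joint ranges: [-2.91, 2.91], [-0.94, 2.29], [0.18, 2.7], [-1.29, 4.43], [0.17, 2.64], [-3, 3]. Speed limits (rad/s): [2.57, 2.57, 3.14, 3.14, 3.14, 3.14].

### API

Orientations are given as a rotation vector (axis times angle).
In Python, from workcell import * gives the robot as it stands. The module is installed in compiled form; this text tells all that it offers.
- The arm moves only by the tool servo_tool, never from a script. Its argument "plan" is a list of rows, each a list of 7 numbers: the shift along the tool's x, y, z in m, then the turn, a rotation vector about the tool's x, y, z in rad, then the opening, from 0 (shut) to 1 (fully open). A call has 1 to 5 rows; each row is the pose to reach, as a shift and turn from the pose commanded when the call began, along the tool's axes at that moment; what a row does not reach only later rows make up. A row lasts 1/12 s, in which the tool goes at most 41.7 mm and 7.16 degrees, less where a joint would pass 70% of its speed; a pose out of reach is approached as far as the arm can. A call with a gripper value outside its range is refused whole. The fingers move at their own pace and stop on an object; "newtons" is the grip in N (left out, the last holds). Time passes only in rows, so rows that repeat a pose let the fingers close. It gives the time, the measured TCP pose, the force, the opening and the grip force at its end, in the units of the state.
- sense(): the state, without advancing time (a new reading comes with each control period).
- snapshot(name): name is "scene" or "top" or "wrist"; returns (picture, depth): 384x512x3 uint8, blue, green, red; 384x512 float32, m along the optical axis (not along the pixel's ray), 0 where there is no reading.
- camera_info(name): a dict with "K" (3x3 intrinsics, pixels), "k1" (the pictures are not rectified: a ray, as slopes to the right and down, at radius r is drawn at 1 + k1 r^2 times it, then the intrinsics apply), "extrinsics" (4x4, takes a point from world to camera coordinates); the wrist camera has in their place "mount" (4x4, takes a point from camera to tool coordinates, whose origin is the TCP and whose axes are the flange's). Camera axes: x right, y down, z forward; pixel columns grow to the right and rows downward; lengths in m; the calibration is good to about 2 mm. A picture is of the moment at which its call begins: read the wrist's pose just before it. camera_info takes no time and is no camera call.
- finish_job(): hands the job in; it is judged then, once.
The state is a dict: "time": time; "joints": joint angles; "dq": joint speeds; "effort": joint torques, N m; "eef_pos": TCP position; "ee_rot": TCP orientation; "force": force on the tool from outside, world axes, zero at the start; "torque": the same for the moment, N m; "opening": opening from 0.0 (shut) to 1.0 (fully open); "gripper_force": force on a finger pad.
Only numpy, scipy, OpenCV 4.12 (cv2) and the standard library are available. Lean on these libraries where they do the work, as an engineer would, in place of code of your own. Each camera call takes 0.05 s, during which the arm holds its last target. There are 200 camera calls.

### The job

Slide the tall amber bottle along the bench into the open-ended metal bay until it rests gently against the bay's back wall; it is glass, so do not press it hard against the metal. Push it low down near its foot, so that it stays standing on the bench all the way; do not lift it or handle it by its upper half. Leave the glass jar and the small capped bottle where they stand.

Things in the scene. Friction and masses are not known exactly. Their poses are not given: they have to be found in the camera images.
- amber_bottle: Tall slim bottle of brown (amber) glass, white cap, 90 mm diameter, 228 mm tall, about 0.7 kg, loose; straight round body up to about 140 mm, then a shoulder and neck. Stands upright in front of the bay's mouth, its centre 130 to 170 mm from the seat. Origin: centre of its underside; z up; yaw means nothing. Slides at 3 to 8 N; pushed high up it topples.
- bay: Low U-shaped stop of bare sheet metal fixed to the bench behind the monitors; no floor. Walls 34 mm high, 4 thick; side walls 128 mm apart inside, flared at the mouth to 156. Origin: on the bench at the seat (centre of the amber bottle when it touches the middle of the back wall, whose inner face is at x = 45.5 mm). x points into the bay; side walls begin at x = -30, flares at -51; z up.
- cap_bottle: Small clear bottle with an orange screw cap, 56 mm in diameter and 102 mm tall, loose, a bystander near the path on the far side. Origin: centre of its underside; z up. On the wall just behind it gas lines hang above about x 0.58 m, y 0.13 to 0.30 m, solid from 30 mm up: keep the arm clear of them.
- jar: Wide clear glass jar with a flat lid, 77 mm in diameter and 100 mm tall, loose, a bystander on the right beyond the bay's back wall. Origin: centre of its underside; z up. It stands behind the right monitor; two monitors (tops 0.42 m high, about 0.33 m from the robot, a narrow gap between them) stand between robot and bay, the left one's back reaching x = 0.35 m.

How it is judged:
At the end, for the whole second after the job is handed in: The amber bottle stands upright (within 3 degrees) and at rest on the bench between the side walls of the bay, against its back wall or within 12 mm of touching it, its centre within 22 mm of the bay's middle line (x of amber_bottle in the frame of bay between -0.012 and 0.012 m and y of amber_bottle in the frame of bay between -0.022 and 0.022 m and angle between amber_bottle's own z axis and vertical below 0.05 rad and height (world z) of amber_bottle below 0.005 m and linear speed of amber_bottle below 0.01 m/s).
It fails at once if the amber bottle tips by more than 11 degrees (angle between amber_bottle's own z axis and vertical above 0.2 rad).
It fails at once if the amber bottle is lifted off the bench (12 mm) (height (world z) of amber_bottle above 0.012 m).
It fails at once if the fingers push or hold the amber bottle in its upper half (grasp point above 115 mm) (contact force between the fingers and amber_bottle above 1 N and height (world z) of the grasp point above 0.115 m).
It fails at once if the small capped bottle or the jar is moved by more than 20 mm (distance of any of cap_bottle, jar from where it was at the start of the episode above 0.02 m).
It fails at once if the amber bottle is pressed hard against the bay (over 60 N) (contact force between amber_bottle and bay above 60 N).
It also fails if it takes over 51 s, if anything falls off the work surface, if the arm or the gripper's body presses on something with over 40 N, if the wrist force passes 120 N, or if a joint passes its speed limit or range.

## Working session

There is one attempt and no reset: what is moved stays moved. The work goes in short steps, Python scripts to look and compute and a tool call to move; the robot and the scene stay as the last step left them, time stands still between calls to the robot, and variables do not carry over. Pictures are saved under pics/ and viewed, at most 10 in all, crops included, and the job is handed in when it is done.

Besides the shell and the picture viewer there is one more tool, called after "Emit:" as a command line: name --pt "numbers of a row" for each row, then --argument value for the rest. servo_tool: Moves the arm, as the interface text tells. Its arguments: {"type":"object","properties":{"plan":{"type":"array","items":{"type":"array","items":{"type":"number"}}},"newtons":{"type":"number"}},"required":["plan"]}

```bash
mkdir -p pics; python3 - <<'E'
from workcell import *
import cv2,numpy as np
np.set_printoptions(precision=4,suppress=True)
s=sense();print(s)
try: print(grasp_offset)
except Exception as e: print(e)
for n in("scene","top"):
    p,d=snapshot(n);cv2.imwrite(f"pics/{n}0.png",p);np.save(f"pics/{n}0.npy",d);print(n,camera_info(n))
print(camera_info("wrist"))
E
```

```text
{'time': 0.0, 'joints': array([-1.5211,  0.159 ,  1.5983,  0.    ,  1.3862, -0.2101]), 'dq': array([ 0.002 ,  0.0004, -0.0003, -0.0017, -0.0006, -0.0013]), 'effort': array([ -0.0018, -39.5999, -33.1431,  -0.0003,   0.0086,   0.    ]), 'eef_pos': array([ 0.1477, -0.5551,  0.2303]), 'ee_rot': array([-3.1132, -0.4067, -0.0003]), 'force': array([ 0.3701,  0.5955, -0.1854]), 'torque': array([-0.0304,  0.0207,  0.0344]), 'gripper_force': 0.0, 'opening': 1.0040694930206946}
0.0187
scene {'K': array([[499.6661,   0.    , 258.7963],
       [  0.    , 499.6661, 188.5783],
       [  0.    ,   0.    ,   1.    ]]), 'k1': -0.22133469694563598, 'extrinsics': array([[-0.7404, -0.6721,  0.0112,  0.4554],
       [-0.4449,  0.4775, -0.7577,  0.1857],
       [ 0.5039, -0.5659, -0.6525,  0.8105],
       [ 0.    ,  0.    ,  0.    ,  1.    ]])}
top {'K': array([[459.3418,   0.    , 250.4601],
       [  0.    , 459.3418, 191.0728],
       [  0.    ,   0.    ,   1.    ]]), 'k1': -0.16160378440560025, 'extrinsics': array([[ 0.0159, -0.9998,  0.0126,  0.1009],
       [-0.9951, -0.0171, -0.0969,  0.5342],
       [ 0.0971, -0.011 , -0.9952,  0.9115],
       [ 0.    ,  0.    ,  0.    ,  1.    ]])}
{'K': array([[282.3261,   0.    , 252.2641],
       [  0.    , 282.3261, 194.18  ],
       [  0.    ,   0.    ,   1.    ]]), 'k1': -0.06841471290814698, 'mount': array([[ 0.0021, -0.9476, -0.3196,  0.0808],
       [ 1.    ,  0.0022,  0.0001, -0.0011],
       [ 0.0006, -0.3196,  0.9476, -0.1435],
       [ 0.    ,  0.    ,  0.    ,  1.    ]])}
```

View pics/scene0.png

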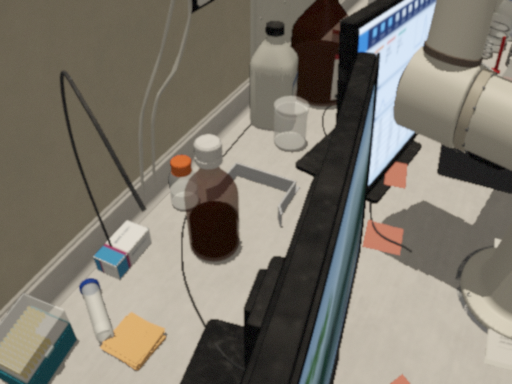

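View pics/top0.png

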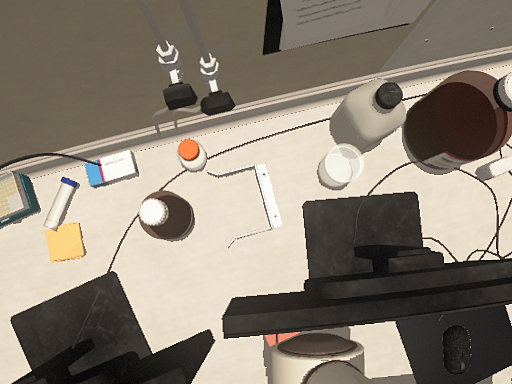

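The scene view shows the amber bottle (foot about 215,240), the bay mouth to its right and the cap bottle behind it. In the top view the bottle body is near (168,215) and the cap bottle cap at (190,150). The bay's back wall runs (262,165)–(277,228), with flares ending at (208,174) and (230,246).

```bash
cat > h.py <<'E'
from workcell import *
import cv2,numpy as np
from scipy.spatial.transform import Rotation as R
np.set_printoptions(precision=4,suppress=True)
def ray(n,uv,s=None):
    c=camera_info(n);K=c["K"]
    xd=(np.array(uv,float)-K[:2,2])/K[0,0]; x=xd.copy()
    for _ in range(20): x=xd/(1+c["k1"]*(x@x))
    d=np.array([x[0],x[1],1.])
    if n=="wrist":
        T=np.eye(4);T[:3,:3]=R.from_rotvec(s["ee_rot"]).as_matrix();T[:3,3]=s["eef_pos"];T=T@c["mount"]
    else: T=np.linalg.inv(c["extrinsics"])
    return T[:3,3],T[:3,:3]@d
def onz(n,uv,z,s=None):
    o,d=ray(n,uv,s);return o+d*(z-o[2])/d[2]
def dep(n,uv,D,s=None):
    o,d=ray(n,uv,s);return o+d*D[int(round(uv[1])),int(round(uv[0]))]
E
python3 - <<'E'
from h import *
D=np.load("pics/top0.npy");p=cv2.imread("pics/top0.png");S=np.load("pics/scene0.npy")
for nm,uv,z in [("bw1",(262,165),.034),("bw2",(277,228),.034),("fl1",(208,174),.034),("fl2",(230,246),.034),("amb cap",(154,212),.228),("amb body",(170,216),.0),("cap",(190,149),.102),("jarlid",(345,162),.1),("bench",(200,215),0),("monL",(205,335),.42),("monR",(225,325),.42),("gas1",(178,100),.1),("gas2",(216,105),.1)]:
    print(nm,onz("top",uv,z),dep("top",uv,D))
for nm,uv,z in [("amb cap",(207,140),.228),("amb foot",(217,240),0.),("cap",(181,160),.102)]:
    print("scene",nm,onz("scene",uv,z),dep("scene",uv,S))
q=np.hstack([cv2.resize(p[130:270,120:300],None,fx=4,fy=4,interpolation=cv2.INTER_CUBIC)])
cv2.imwrite("pics/crop.png",q)
E
```

```text
bw1 [0.5853 0.0872 0.034 ] [0.5902 0.0861 0.0021]
bw2 [0.458  0.0553 0.034 ] [0.4586 0.053  0.0008]
fl1 [0.5649 0.1965 0.034 ] [ 0.5696  0.1994 -0.0011]
fl2 [0.4205 0.149  0.034 ] [0.4197 0.1501 0.0012]
amb cap [0.4765 0.2655 0.228 ] [0.4765 0.2656 0.2276]
amb body [0.4797 0.2768 0.    ] [0.4731 0.25   0.1641]
cap [0.603  0.2264 0.102 ] [0.6029 0.2263 0.1028]
jarlid [ 0.584  -0.0688  0.1   ] [ 0.5842 -0.0691  0.0988]
bench [0.483 0.214 0.   ] [0.4829 0.2139 0.0005]
monL [0.3253 0.1642 0.42  ] [0.2693 0.1854 0.1612]
monR [0.3375 0.1412 0.42  ] [0.3375 0.1412 0.4202]
gas1 [0.6993 0.2532 0.1   ] [0.5724 0.1877 0.5222]
gas2 [0.6902 0.1795 0.1   ] [0.5831 0.1539 0.4693]
scene amb cap [0.4815 0.2676 0.228 ] [0.479  0.2698 0.2304]
scene amb foot [0.4837 0.2583 0.    ] [0.4406 0.2963 0.0606]
scene cap [0.6059 0.2265 0.102 ] [0.6049 0.2273 0.1029]
```

View pics/crop.png

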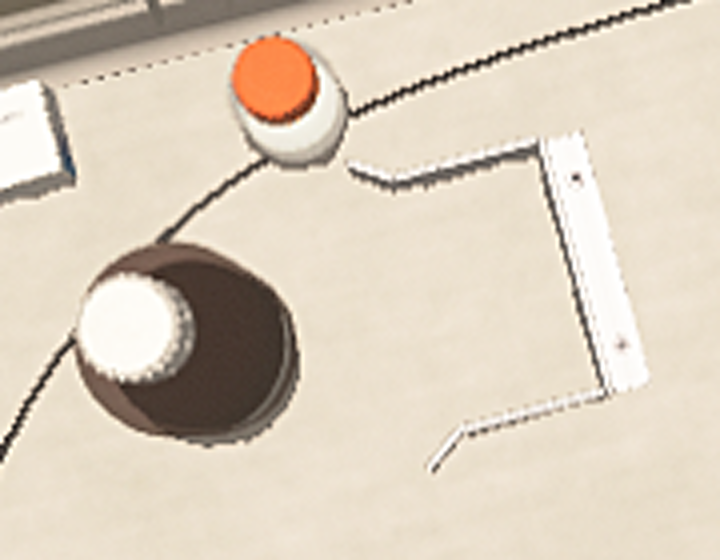

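The crop shows the back wall's top edge from (543,143) to (604,393), the wall/flare bends at (393,183) and (463,430), and the cap centred at (132,327).

```bash
python3 - <<'E'
from h import *
f=lambda a,b:onz("top",(120+(a-1.5)/4,130+(b-1.5)/4),.034)[:2]
A,B,C,Dd,E,F=[f(*q) for q in [(543,145),(604,393),(393,183),(463,430),(350,168),(430,470)]]
print(A,B,C,Dd,E,F)
print("widths",np.linalg.norm(A-B),np.linalg.norm(C-Dd),np.linalg.norm(E-F),"len",np.linalg.norm(A-C),np.linalg.norm(B-Dd))
for a,b in[(C,A),(Dd,B)]: v=a-b;print("side ang",np.degrees(np.arctan2(-v[1],-v[0])))
v=A-B;print("back normal ang",np.degrees(np.arctan2(v[1],v[0]))-90-90+90)
# mean axis
ax=(A-C)/np.linalg.norm(A-C)+(B-Dd)/np.linalg.norm(B-Dd);v=(A-B)/np.linalg.norm(A-B);ax=ax/2+np.array([v[1],-v[0]])/1;ax/=np.linalg.norm(ax)
print("x axis",ax,np.degrees(np.arctan2(ax[1],ax[0])))
mid=(A+B)/2; seat=mid-ax*(.0455+.002)
n=np.array([-ax[1],ax[0]])
for q in(A,B,C,Dd,E,F,(.478,.2665),(.6045,.2265)): r=np.array(q)-seat;print(r@ax,r@n)
print("seat",seat)
s=sense();print(R.from_rotvec(s["ee_rot"]).as_matrix())
E
```

```text
[0.5832 0.1007] [0.458  0.0682] [0.5624 0.1764] [0.4384 0.1386] [0.5698 0.1985] [0.4181 0.1548]
widths 0.12934780102209048 0.1296960121885149 0.15780520688557942 len 0.07854044454162844 0.07312266912889308
side ang -74.65230722140534
side ang -74.40992472379926
back normal ang -75.43996565865302
x axis [ 0.2591 -0.9659] -74.98554132391439
0.04801293631655358 0.06467186639990945
0.04698706368344643 -0.06467186639990946
-0.030526179865195596 0.06421507521532062
-0.02613191533179333 -0.06540647398393053
-0.049905024606104686 0.07698177265881141
-0.0469807870841858 -0.08079633784805178
-0.13940051838559725 0.005985182963040355
-0.06799465620304969 0.11780402236842427
seat [0.5083 0.1303]
[[ 0.9664  0.2569 -0.0001]
 [ 0.2569 -0.9664  0.0017]
 [ 0.0003 -0.0016 -1.    ]]
```

```bash
python3 - <<'E'
from h import *
for n in("top","scene"):
    D=np.load(f"pics/{n}0.npy");P=[]
    for v in range(0,384,3):
        for u in range(0,512,3):
            if D[v,u]>0: P.append(dep(n,(u,v),D))
    P=np.array(P)
    print(n,len(P))
    for ylo in np.arange(-.6,.75,.1):
        m=(abs(P[:,1]-ylo-.05)<.05)&(P[:,0]>.2)
        r=[]
        for x in np.arange(.2,.8,.05):
            q=P[m&(abs(P[:,0]-x-.025)<.025)]
            r.append("%4d"%(q[:,2].max()*1000) if len(q) else " -- ")
        print("%.1f"%ylo,*r)
    m=(P[:,1]>.15)&(P[:,1]<.6)&(P[:,0]<.45)&(P[:,2]>.15)&(P[:,0]>.2)
    q=P[m]; print("left mon pts",len(q),"zmax",q[:,2].max() if len(q) else 0)
    q=q[q[:,2]>.3]
    if len(q):
        for y in np.arange(.1,.6,.05):
            w=q[abs(q[:,1]-y)<.025]
            if len(w):print("%.2f"%y,w[:,0].min(),w[:,0].max(),w[:,2].max())
p,d=snapshot("wrist");cv2.imwrite("pics/w0.png",p)
E
```

```text
Traceback (most recent call last):
  File "h.py", line 17, in dep
    o,d=ray(n,uv,s);return o+d*D[int(round(uv[1])),int(round(uv[0]))]
        ~~~^^^^^^^^
  File "h.py", line 6, in ray
    c=camera_info(n);K=c["K"]
ValueError: time passes only in moves, steps and waits
```

Emit:
servo_tool --pt "0 0 -0.04 0 0 0 1" --pt "0 0 -0.08 0 0 0 1" --pt "0 0 -0.12 0 0 0 1" --pt "0 0 -0.16 0 0 0 1" --pt "0 0 -0.2 0 0 0 1"

```text
time: 0.52
eef_pos: [0.1477, -0.5551, 0.4328]
ee_rot: [-3.114, -0.407, -0.0]
force: [0.1, -0.7, -0.0]
opening: 0.995
gripper_force: 0.0
```

Emit:
servo_tool --pt "0 0 -0.03 0 0 0 1" --pt "0 0 -0.06 0 0 0 1" --pt "0 0 -0.09 0 0 0 1" --pt "0 0 -0.1 0 0 0 1" --pt "0 0 -0.1 0 0 0 1"

```text
time: 0.93
eef_pos: [0.1477, -0.5561, 0.5347]
ee_rot: [3.109, 0.406, -0.001]
force: [0.2, -0.5, -0.7]
opening: 1.004
gripper_force: 0.0
```

```bash
sed -i 's/^def ray/from functools import lru_cache\ncamera_info=lru_cache(camera_info)\ndef ray/' h.py; python3 - <<'E'
from h import *
print(sense()["joints"])
for n in("top","scene"):
    D=np.load(f"pics/{n}0.npy")
    P=np.array([dep(n,(u,v),D) for v in range(0,384,3) for u in range(0,512,3) if D[v,u]>0])
    print(n,len(P))
    for ylo in np.arange(-.6,.75,.1):
        m=(abs(P[:,1]-ylo-.05)<.05)&(P[:,0]>.2)
        r=[]
        for x in np.arange(.2,.8,.05):
            q=P[m&(abs(P[:,0]-x-.025)<.025)]
            r.append("%4d"%(q[:,2].max()*1000) if len(q) else " -- ")
        print("%.1f"%ylo,*r)
p,d=snapshot("wrist");cv2.imwrite("pics/w0.png",p)
E
```

```text
[-1.5211  0.1705  0.9928 -0.      1.9724 -0.2101]
top 21816
-0.6  --   --   --   --   --   --   --   --   --   --   --   --   -- 
-0.5    5    6  --     1    7    7    8   63   61    7  --   --   150
-0.4   40   25  --     7    9    5    4  193  265  260  237    1  322
-0.3    6   15  --   422  339   15   15  195  320  331  248  349  345
-0.2    4    7  422  423  338   39   19  103  200  248  201  410  -- 
-0.1    3  449  423  422  294   53  102  102  194  246  450  415  -- 
-0.0  348  442  424  422    4   34   38   36    4   59  486  --   -- 
0.1  173  415  423  416   36    4    4  529  645  499  485  --   -- 
0.2  354  416    4    4  153  230  156  525  645  553  --   --   -- 
0.3  332   15   15   14    6  141   34   39  573  588  --   --   -- 
0.4  292   57   19   16   14   28  369  313  489  --   --   --   -- 
0.5   16   16   14   16   32   84   83  215  296  --   --   --   -- 
0.6   14   12    3    4    4   84   84  113  --   --   --   --   -- 
0.7  --   --   --   --   --   --   --   --   --   --   --   --   -- 
scene 21809
-0.6  --   --   --   --   --   --   --   --   --   --  
[... 216 characters left out ...]
249  243
-0.2    4    4  392  389  --   --    21  100  242  249  171  278  -- 
-0.1    4   19  416  --   --    16  102  105  190  246  311  306  -- 
-0.0  464  451  424  423   35   37   36   34    5   65  346  --   -- 
0.1  251  417  425  422   36    4    4   36  385  379  370  --   -- 
0.2  417  416  --     4  157  231  156  107  400  414  --   --   -- 
0.3  417   14   15   15  127  155  141   39  453  439  --   --   -- 
0.4  335   59   19  436  439  436  403  296  483  --   --   --   -- 
0.5  --   362  412  428   36   83   84  255  387  --   --   --   -- 
0.6  --   --   --   --    84   84   85  134  --   --   --   --   -- 
0.7  --   --   --   --   --   --     3  --   --   --   --   --   --
```

View pics/w0.png

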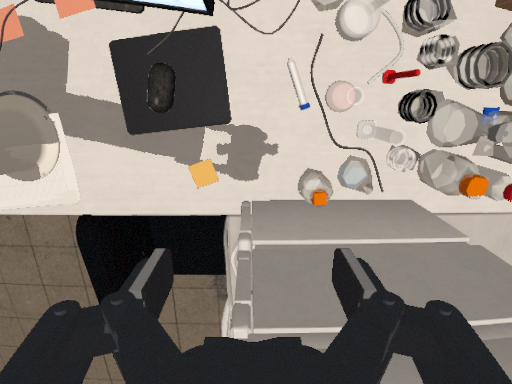

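The wrist view shows the open fingers at (155,255) and (350,255), with the knuckles behind them flaring out to (20..485, 340). I'll check their profile by depth and identify what stands 0.43 m high near y 0.4.

```bash
python3 - <<'E'
from h import *
D=np.load("pics/scene0.npy")
L=[(u,v,*dep("scene",(u,v),D)) for v in range(0,384,3) for u in range(0,512,3) if D[v,u]>0]
L=np.array(L);m=(L[:,4]>.28)&(L[:,3]>.3)&(L[:,3]<.6)&(L[:,2]<.56)&(L[:,2]>.15)
q=L[m];print(len(q));
for y in np.arange(.3,.6,.03):
    w=q[abs(q[:,3]-y)<.015]
    print("%.2f"%y,len(w),[np.round(w[np.argsort(w[:,2])[int(k*(len(w)-1))]],3).tolist() for k in(0,.5,.9,1)] if len(w) else '')
p,d=snapshot("wrist")
c=camera_info("wrist");M=c["mount"]
s=dict(ee_rot=np.zeros(3),eef_pos=np.zeros(3))
for v in range(250,384,12):
    r=[]
    for u in range(0,240,4):
        if 0<d[v,u]<.2: r.append(dep("wrist",(u,v),d,s))
    r=np.array(r)
    if len(r): i=r[:,1].argmin();print(v,"outermost y",r[i])
E
```

```text
921
0.30 40 [[354.0, 210.0, 0.196, 0.312, 0.295], [363.0, 108.0, 0.21, 0.303, 0.415], [342.0, 105.0, 0.229, 0.313, 0.415], [342.0, 102.0, 0.232, 0.307, 0.414]]
0.33 83 [[354.0, 189.0, 0.185, 0.342, 0.351], [354.0, 120.0, 0.204, 0.33, 0.417], [339.0, 114.0, 0.221, 0.328, 0.415], [315.0, 174.0, 0.241, 0.329, 0.331]]
0.36 119 [[345.0, 243.0, 0.168, 0.374, 0.312], [345.0, 144.0, 0.188, 0.368, 0.417], [306.0, 201.0, 0.22, 0.371, 0.333], [309.0, 186.0, 0.235, 0.346, 0.328]]
0.39 137 [[339.0, 267.0, 0.153, 0.404, 0.315], [336.0, 168.0, 0.175, 0.399, 0.416], [330.0, 144.0, 0.198, 0.375, 0.416], [306.0, 204.0, 0.217, 0.375, 0.334]]
0.42 145 [[339.0, 201.0, 0.151, 0.429, 0.414], [327.0, 183.0, 0.169, 0.419, 0.416], [276.0, 264.0, 0.211, 0.425, 0.292], [270.0, 261.0, 0.219, 0.425, 0.29]]
0.45 172 [[324.0, 213.0, 0.15, 0.449, 0.416], [270.0, 291.0, 0.193, 0.454, 0.293], [63.0, 99.0, 0.527, 0.456, 0.367], [72.0, 141.0, 0.557, 0.446, 0.284]]
0.48 126 [[309.0, 225.0, 0.151, 0.466, 0.416], [264.0, 306.0, 0.186, 0.471, 0.292], [75.0, 84.0, 0.421, 0.486, 0.438], [60.0, 81.0, 0.503, 0.465, 0.403]]
0.51 99 [[255.0, 342.0, 0.15, 0.522, 0.33], [123.0, 171.0, 0.327, 0.503, 0.391], [90.0, 111.0, 0.376, 0.498, 0.43], [78.0, 96.0, 0.399, 0.496, 0.437]]
0.54 0 
0.57 0 
250 outermost y [ 0.0097 -0.0491 -0.0203]
262 outermost y [ 0.005  -0.0564 -0.0241]
274 outermost y [ 0.0057 -0.0559 -0.0353]
286 outermost y [ 0.005  -0.0563 -0.0433]
298 outermost y [ 0.0105 -0.0569 -0.0581]
310 outermost y [ 0.0109 -0.074  -0.0662]
322 outermost y [ 0.0102 -0.0736 -0.0714]
334 outermost y [ 0.0101 -0.074  -0.077 ]
346 outermost y [ 0.0101 -0.0731 -0.082 ]
358 outermost y [ 0.0108 -0.0716 -0.0872]
370 outermost y [-0.0094 -0.07   -0.0741]
382 outermost y [ 0.0098 -0.0689 -0.0943]
```

```bash
python3 - <<'E'
from h import *
s=sense();print(s["eef_pos"],R.from_rotvec(s["ee_rot"]).as_matrix())
W=[(.1477,-.5561),(.27,-.43),(.36,-.29),(.42,-.12),(.42,.05),(.40,.21),(.40,.36)]
psi=np.radians(14.9)
for a,b in zip(W,W[1:]):
    v=np.array(b)-a;print(b,np.linalg.norm(v),"tool x,y",v@[np.cos(psi),np.sin(psi)],v@[np.sin(psi),-np.cos(psi)]);psi+=np.radians(15.)
E
```

```text
[ 0.1477 -0.5558  0.5303] [[ 0.9664  0.2569 -0.    ]
 [ 0.2569 -0.9664  0.0011]
 [ 0.0002 -0.0011 -1.    ]]
(0.27, -0.43) 0.17566587602605127 tool x,y 0.1506122397178058 -0.09041268299960031
(0.36, -0.29) 0.16643316977093237 tool x,y 0.14780899096974046 -0.07650164827313968
(0.42, -0.12) 0.18027756377319945 tool x,y 0.16249855727884746 -0.07806547817244905
(0.42, 0.05) 0.16999999999999998 tool x,y 0.14707574149684974 -0.08525682531710778
(0.4, 0.21) 0.16124515496597097 tool x,y 0.149265530767823 -0.06099017400040824
(0.4, 0.36) 0.15 tool x,y 0.14999977153699315 -0.0002617992548848058
```

Emit:
servo_tool --pt "0.03 -0.018 0 0 0 -0.052 0.4" --pt "0.06 -0.036 0 0 0 -0.105 0.4" --pt "0.09 -0.054 0 0 0 -0.157 0.4" --pt "0.12 -0.072 0 0 0 -0.209 0.4" --pt "0.15 -0.09 0 0 0 -0.262 0.4"

```text
time: 1.45
eef_pos: [0.2703, -0.4286, 0.5287]
ee_rot: [-3.03, -0.813, 0.0]
force: [0.5, 0.2, -0.3]
opening: 0.399
gripper_force: 0.0
```

Emit:
servo_tool --pt "0.03 -0.015 0 0 0 -0.052 0.4" --pt "0.06 -0.03 0 0 0 -0.105 0.4" --pt "0.09 -0.046 0 0 0 -0.157 0.4" --pt "0.12 -0.061 0 0 0 -0.209 0.4" --pt "0.148 -0.076 0 0 0 -0.262 0.4"

```text
time: 1.87
eef_pos: [0.3605, -0.2886, 0.5288]
ee_rot: [-2.898, -1.202, 0.001]
force: [-0.3, -0.5, 1.0]
opening: 0.399
gripper_force: 0.0
```

Emit:
servo_tool --pt "0.032 -0.016 0 0 0 -0.052 0.4" --pt "0.065 -0.031 0 0 0 -0.105 0.4" --pt "0.097 -0.047 0 0 0 -0.157 0.4" --pt "0.13 -0.062 0 0 0 -0.209 0.4" --pt "0.162 -0.078 0 0 0 -0.262 0.4"

```text
time: 2.28
eef_pos: [0.4196, -0.119, 0.5288]
ee_rot: [-2.717, -1.57, 0.003]
force: [1.4, -0.4, -0.1]
opening: 0.398
gripper_force: 0.0
```

Emit:
servo_tool --pt "0.03 -0.017 0 0 0 -0.052 0.4" --pt "0.06 -0.034 0 0 0 -0.105 0.4" --pt "0.09 -0.051 0 0 0 -0.157 0.4" --pt "0.12 -0.068 0 0 0 -0.209 0.4" --pt "0.147 -0.085 0 0 0 -0.262 0.4"

```text
time: 2.7
eef_pos: [0.4192, 0.0508, 0.5288]
ee_rot: [-2.488, -1.913, 0.004]
force: [0.5, 0.9, 0.3]
opening: 0.394
gripper_force: 0.0
```

Emit:
servo_tool --pt "0.03 -0.012 0 0 0 -0.052 0.4" --pt "0.06 -0.024 0 0 0 -0.105 0.4" --pt "0.09 -0.037 0 0 0 -0.157 0.4" --pt "0.12 -0.049 0 0 0 -0.209 0.4" --pt "0.149 -0.061 0 0 0 -0.262 0.4"

```text
time: 3.12
eef_pos: [0.3987, 0.2102, 0.5289]
ee_rot: [-2.218, -2.222, 0.005]
force: [0.6, -0.3, 0.4]
opening: 0.398
gripper_force: 0.0
```

Emit:
servo_tool --pt "0.03 0 0 0 0 -0.052 0.4" --pt "0.06 0 0 0 0 -0.105 0.4" --pt "0.09 0 0 0 0 -0.157 0.4" --pt "0.12 0 0 0 0 -0.209 0.4" --pt "0.15 0 0 0 0 -0.262 0.4"

```text
time: 3.53
eef_pos: [0.3991, 0.3601, 0.5286]
ee_rot: [-1.909, -2.493, 0.006]
force: [-0.0, -0.3, -0.1]
opening: 0.399
gripper_force: 0.0
```

```bash
python3 - <<'E'
from h import *
s=sense();print(s["time"],s["joints"],s["force"],s["eef_pos"]);print(R.from_rotvec(s["ee_rot"]).as_matrix())
p,d=snapshot("scene");cv2.imwrite("pics/s1.png",p);np.save("pics/s1.npy",d)
# fit kinematics of (j2,j3)->r,z with 3 configs
from scipy.optimize import least_squares
Q=np.array([[.159,1.5983],[.1705,.9928],s["joints"][1:3]]);T=np.array([[np.hypot(.1477,.5551),.2303],[np.hypot(.1477,.5558),.5303],[np.hypot(*s["eef_pos"][:2]),s["eef_pos"][2]]])
f=lambda p:np.concatenate([p[3]+p[0]*np.sin(Q[:,0])+p[1]*np.sin(Q.sum(1)+p[2])-T[:,0],p[4]+p[0]*np.cos(Q[:,0])+p[1]*np.cos(Q.sum(1)+p[2])-T[:,1]])
o=least_squares(f,[.45,.52,.1,0,-.06]);print(o.x,o.fun)
E
```

```text
3.5333 [ 0.5091  0.0684  1.1164 -0.      1.9611  0.2453] [-0.05   -0.2636 -0.0599] [0.3991 0.3601 0.5286]
[[-0.2608  0.9654 -0.0037]
 [ 0.9654  0.2608 -0.0021]
 [-0.0011 -0.0042 -1.    ]]
[ 0.4079  0.5172  0.0981  0.0135 -0.0272] [ 0.      0.0002 -0.0002  0.0001  0.002  -0.002 ]
```

View pics/s1.png

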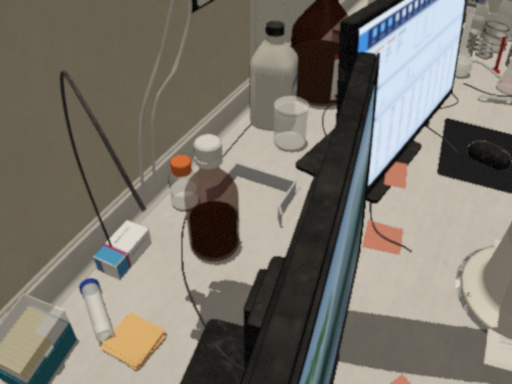

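Emit:
servo_tool --pt "0 0 0 0 -0.12 0 0.4" --pt "0 0 0 0 -0.24 0 0.4" --pt "0 0 0 0 -0.36 0 0.4" --pt "0 0 0 0 -0.48 0 0.4" --pt "0 0 0 0 -0.5 0 0.4"

```text
time: 4.0
eef_pos: [0.3987, 0.3606, 0.5263]
ee_rot: [1.644, 2.155, -0.436]
force: [-0.5, 1.1, -1.5]
opening: 0.398
gripper_force: 0.0
```

```bash
python3 - <<'E'
from h import *
s=sense();q=s["joints"];Rm=R.from_rotvec(s["ee_rot"]).as_matrix();t=s["eef_pos"]
print(s["time"],q,t);print(Rm)
from scipy.optimize import least_squares
J=[([-1.5211,.159,1.5983],[.1477,-.5551,.2303],[0,0,-1.]),([-1.5211,.1705,.9928],[.1477,-.5558,.5303],[0,0,-1.]),([.5091,.0684,1.1164],[.3991,.3601,.5286],[0,0,-1.]),(q[:3],t,Rm[:,2])]
def wr(p,j):
    a1,a2,d,e,h,L,o=p;r=e+a1*np.sin(j[1])+a2*np.sin(j[1]+j[2]+d);z=h+a1*np.cos(j[1])+a2*np.cos(j[1]+j[2]+d)
    c,s_=np.cos(j[0]),np.sin(j[0]);return np.array([r*c-o*s_,r*s_+o*c,z])
def f(p): return np.concatenate([wr(p,j)+p[5]*np.array(zv)-np.array(T) for j,T,zv in J])
o=least_squares(f,[.45,.52,.1,0,.2,.26,.12]);p=o.x;print(p,abs(o.fun).max())
j=q;print("wrist",wr(p,j),"elbow r,z",p[3]+p[0]*np.sin(j[1]),p[4]+p[0]*np.cos(j[1]))
np.save("kin.npy",p)
P,d=snapshot("wrist");cv2.imwrite("pics/w1.png",P)
z=dict(ee_rot=np.zeros(3),eef_pos=np.zeros(3))
for v in (300,320,340,355,370,382): print(v,[np.round(dep("wrist",(u,v),d,z),3).tolist() for u in(215,255,295)])
E
```

```text
4.0 [ 0.754   0.2695  0.9706 -0.5159  2.101   0.266 ] [0.3987 0.3606 0.5263]
[[-0.2332  0.9649  0.1203]
 [ 0.8423  0.2623 -0.4708]
 [-0.4859 -0.0085 -0.874 ]]
[0.3949 0.518  0.0944 0.0015 0.2919 0.3077 0.1202] 0.0026385176137021515
wrist [0.3626 0.5054 0.7938] elbow r,z 0.10666751814316776 0.6725327285080781
300 [[-0.005, -0.018, -0.037], [-0.963, 0.017, 1.134], [-0.0, 0.018, -0.043]]
320 [[-1.266, -0.24, 1.307], [-1.016, 0.016, 1.04], [0.017, 0.012, -0.074]]
340 [[0.01, -0.013, -0.075], [-1.061, 0.015, 0.948], [0.017, 0.011, -0.082]]
355 [[0.011, -0.012, -0.082], [0.012, -0.0, -0.082], [0.017, 0.011, -0.086]]
370 [[0.02, -0.01, -0.094], [0.011, -0.0, -0.086], [0.021, 0.009, -0.094]]
382 [[0.019, -0.01, -0.096], [0.011, -0.0, -0.09], [0.02, 0.009, -0.097]]
```

Emit:
servo_tool --pt "0 0 0 0 0.12 0 0" --pt "0 0 0 0 0.24 0 0" --pt "0 0 0 0 0.36 0 0" --pt "0 0 0 0 0.48 0 0" --pt "0 0 0 0 0.5 0 0"

```text
time: 4.47
eef_pos: [0.4006, 0.3561, 0.533]
ee_rot: [-1.918, -2.484, -0.011]
force: [-0.1, -1.7, 0.5]
opening: 0.0
gripper_force: 0.0
```

Emit:
servo_tool --pt "-0.005 0.025 0.02 0 0 0 0" --pt "-0.015 0.053 0.05 0 0 0 0" --pt "-0.019 0.053 0.09 0 0 0 0" --pt "-0.019 0.053 0.13 0 0 0 0" --pt "-0.019 0.053 0.16 0 0 0 0"

```text
time: 4.88
eef_pos: [0.4553, 0.3526, 0.3667]
ee_rot: [-1.915, -2.488, 0.006]
force: [0.0, 0.3, -0.7]
opening: -0.002
gripper_force: 0.0
```

```bash
cat > arm.py <<'E'
from h import *
def wr(p,j):
    a1,a2,d,e,h,L,o=p;c,s_=np.cos(j[0]),np.sin(j[0])
    g=lambda r,z:np.array([r*c-o*s_,r*s_+o*c,z])
    re,ze=e+a1*np.sin(j[1]),h+a1*np.cos(j[1])
    return g(re,ze),g(re+a2*np.sin(j[1]+j[2]+d),ze+a2*np.cos(j[1]+j[2]+d))
def report(tag):
    s=sense();q=s["joints"];p=np.load("kin.npy");E,W=wr(p,q)
    print(s["time"],q,s["eef_pos"],s["force"]);print(R.from_rotvec(s["ee_rot"]).as_matrix());print("elbow",E,"wrist",W)
    for n in("scene","top"):
        P,d=snapshot(n);cv2.imwrite(f"pics/{tag}_{n}.png",P)
        b=cv2.imread(f"pics/{n}0.png");D0=np.load(f"pics/{n}0.npy")
        X=np.array([dep(n,(u,v),d) for v in range(0,384,3) for u in range(0,512,3) if d[v,u]>0 and D0[v,u]-d[v,u]>.02])
        if not len(X):continue
        c,s_=np.cos(q[0]),np.sin(q[0]);r=X[:,0]*c+X[:,1]*s_;l=-X[:,0]*s_+X[:,1]*c-p[6]
        print(n,len(X))
        for a in np.arange(0,.8,.04):
            m=(r>=a)&(r<a+.04)
            if m.sum()>3: print("t %.2f lat %.3f..%.3f z %.3f..%.3f"%(a+.02,l[m].min(),l[m].max(),X[m,2].min(),X[m,2].max()))
E
python3 -c "
from arm import *
report('a')"
```

```text
4.8833 [0.449  0.1129 1.3839 0.0004 1.6495 0.1902] [0.4553 0.3526 0.3667] [ 0.0423  0.2688 -0.7078]
[[-0.256   0.9667 -0.0044]
 [ 0.9667  0.256  -0.0017]
 [-0.0005 -0.0047 -1.    ]]
elbow [-0.0107  0.1282  0.6843] wrist [0.4558 0.353  0.6737]
scene 540
t 0.50 lat -0.002..0.025 z 0.435..0.470
t 0.54 lat -0.011..0.023 z 0.371..0.484
t 0.58 lat -0.013..0.019 z 0.369..0.480
t 0.62 lat -0.014..0.005 z 0.426..0.475
top 1435
t 0.42 lat -0.058..0.009 z 0.617..0.698
t 0.46 lat -0.062..-0.039 z 0.624..0.697
t 0.50 lat -0.061..0.023 z 0.426..0.672
t 0.54 lat -0.067..0.016 z 0.367..0.671
t 0.58 lat -0.067..-0.002 z 0.370..0.654
t 0.62 lat -0.023..0.003 z 0.428..0.460
```

View pics/a_scene.png

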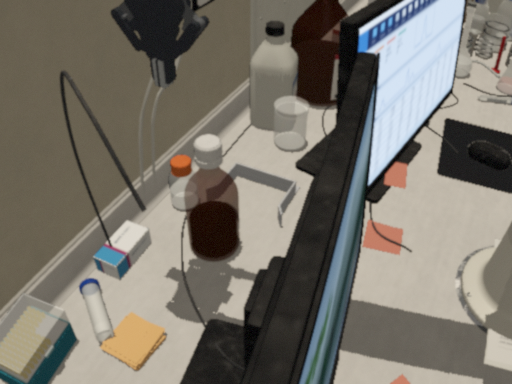

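The gripper is at (165,40), behind and above the bottle, and clear of everything. I'll continue down.

Emit:
servo_tool --pt "0.005 0 0.035 0 0 0 0" --pt "0.01 0 0.07 0 0 0 0" --pt "0.012 0 0.105 0 0 0 0" --pt "0.012 0 0.13 0 0 0 0" --pt "0.012 0 0.15 0 0 0 0"

```text
time: 5.4
eef_pos: [0.453, 0.3658, 0.2214]
ee_rot: [1.914, 2.491, 0.001]
force: [-0.1, 0.0, 0.0]
opening: 0.003
gripper_force: 0.0
```

```bash
python3 -c "
from arm import *
report('b')"
```

```text
5.4 [0.4717 0.1836 1.5883 0.0002 1.3689 0.2108] [0.453  0.3658 0.2214] [-0.0597  0.0455  0.0483]
[[-0.2579  0.9662  0.0007]
 [ 0.9662  0.2579  0.0006]
 [ 0.0004  0.0008 -1.    ]]
elbow [0.011  0.1405 0.6802] wrist [0.4524 0.3657 0.5293]
scene 1222
t 0.50 lat 0.002..0.024 z 0.303..0.319
t 0.54 lat -0.023..0.064 z 0.233..0.504
t 0.58 lat -0.006..0.064 z 0.224..0.504
t 0.62 lat -0.014..0.020 z 0.273..0.433
top 1800
t 0.38 lat -0.057..-0.040 z 0.541..0.587
t 0.42 lat -0.058..0.027 z 0.516..0.603
t 0.46 lat -0.061..0.042 z 0.516..0.594
t 0.50 lat -0.062..0.024 z 0.291..0.555
t 0.54 lat -0.068..0.022 z 0.236..0.568
t 0.58 lat -0.068..-0.004 z 0.223..0.569
t 0.62 lat -0.059..-0.006 z 0.278..0.554
```

View pics/b_scene.png

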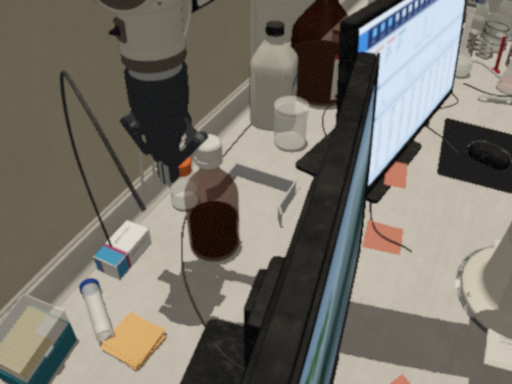

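The wrist is straight above, behind the bottle: gripper at (160,130), tips by (168,180), gooseneck to its left. Next I go down to 0.10.

Emit:
servo_tool --pt "0 0 0.035 0 0 0 0" --pt "0 0 0.07 0 0 0 0" --pt "0 0 0.1 0 0 0 0" --pt "0 0 0.12 0 0 0 0" --pt "0 0 0.12 0 0 0 0"

```text
time: 5.92
eef_pos: [0.4518, 0.3649, 0.0996]
ee_rot: [-1.913, -2.49, 0.006]
force: [0.3, -1.3, -1.2]
opening: 0.0
gripper_force: 0.0
```

```bash
python3 -c "
from arm import *
report('c')"
```

```text
5.9167 [0.4714 0.3107 1.6911 0.0001 1.1441 0.2108] [0.4518 0.3649 0.0996] [ 0.3156 -1.2635 -1.2014]
[[-0.2576  0.9662 -0.0039]
 [ 0.9662  0.2576 -0.0019]
 [-0.0008 -0.0043 -1.    ]]
elbow [0.0544 0.1626 0.6679] wrist [0.4536 0.3661 0.4081]
scene 2968
t 0.26 lat 0.022..0.040 z 0.513..0.527
t 0.30 lat 0.014..0.049 z 0.488..0.526
t 0.34 lat 0.014..0.051 z 0.463..0.522
t 0.38 lat 0.021..0.051 z 0.444..0.517
t 0.42 lat 0.022..0.060 z 0.427..0.511
t 0.46 lat 0.028..0.059 z 0.425..0.505
t 0.50 lat -0.001..0.063 z 0.180..0.481
t 0.54 lat -0.054..0.068 z 0.108..0.449
t 0.58 lat -0.054..0.068 z 0.102..0.451
t 0.62 lat -0.044..0.059 z 0.150..0.436
top 2129
t 0.38 lat -0.050..-0.004 z 0.482..0.548
t 0.42 lat -0.058..0.055 z 0.430..0.546
t 0.46 lat -0.059..0.056 z 0.431..0.519
t 0.50 lat -0.061..0.057 z 0.182..0.486
t 0.54 lat -0.067..0.057 z 0.111..0.452
t 0.58 lat -0.068..0.044 z 0.115..0.454
t 0.62 lat -0.059..0.041 z 0.162..0.440
```

View pics/c_scene.png

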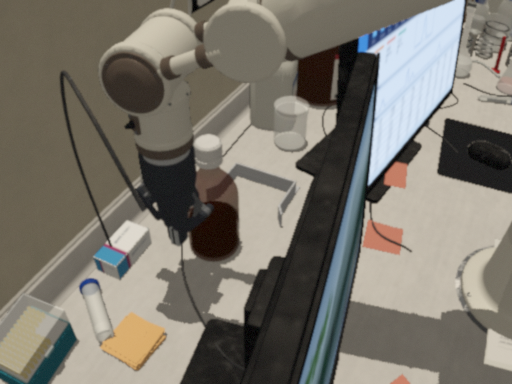

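The arm stands behind the bottle, tips near (175,235). The forearm, running (245,40)–(430,10), passes above the left monitor's top, and its underside lies about 0.08 m below the elbow–wrist line. I'll compute the clearance for the leaning poses.

```bash
cat > clr.py <<'E'
from arm import *
p=np.load("kin.npy");a1,a2,d,e,h,L,o=p
D=np.load("pics/scene0.npy")
X=np.array([dep("scene",(u,v),D) for v in range(0,384,2) for u in range(0,512,2) if D[v,u]>0])
m=(X[:,2]>.405)&(X[:,2]<.425)&(X[:,0]<.4)&(X[:,1]>.17)&(X[:,1]<.48);M=X[m]
ax=np.array([.2591,-.9659,0]);n=np.array([.9659,.2591,0]);seat=np.array([.5083,.1303,0])
def clear(bx,by,tz,tb,tf):
    z=np.array([0,0,-1.])+np.tan(tb)*ax-np.tan(tf)*n; z/=np.linalg.norm(z)
    T=seat+bx*ax+by*n+[0,0,tz];W=T-L*z
    r=np.hypot(W[0],W[1]);D_=np.sqrt(r*r-o*o);az=np.arctan2(W[1],W[0])-np.arctan2(o,D_)
    dz=W[2]-h;x=D_-e;l=np.hypot(x,dz);el=np.arctan2(dz,x)+np.arccos((a1*a1+l*l-a2*a2)/(2*a1*l))
    er,ez=e+a1*np.cos(el),h+a1*np.sin(el)
    t=M[:,0]*np.cos(az)+M[:,1]*np.sin(az);lat=-M[:,0]*np.sin(az)+M[:,1]*np.cos(az)-o
    k=abs(lat)<.06
    zl=W[2]+(D_-t[k])*(ez-W[2])/(D_-er)-.08
    return W,(zl-M[k,2]).min() if k.any() else 9
E
python3 - <<'E'
from clr import *
for y in np.arange(.17,.5,.03):
    w=M[abs(M[:,1]-y)<.015];print("%.2f"%y,len(w),w[:,0].min() if len(w) else 0,w[:,0].max() if len(w) else 0)
for tz in(.02,.03):
  for tb,tf in[(0,0),(20,0),(24,0),(24,8),(24,15),(28,0)]:
    print(tz,tb,tf,[(np.round(w,3).tolist(),round(c,3)) for w,c in[clear(b,.004,tz,np.radians(tb),np.radians(tf)) for b in(-.2,-.13,-.056)]])
E
```

```text
0.17 2 0.2620673582032628 0.26493035247380603
0.20 56 0.2507070434608699 0.28174324899217545
0.23 82 0.23545606720600903 0.2733993698496162
0.26 93 0.22081229096432814 0.26109921163471816
0.29 106 0.20627056178035158 0.24619502477360092
0.32 136 0.19231036559845688 0.23229490094803085
0.35 153 0.17718738224594763 0.21760803251030153
0.38 180 0.16326747907284037 0.20311847868054633
0.41 234 0.14681279391690083 0.18863343912174663
0.44 272 0.13366806846740953 0.17502999050385612
0.47 281 0.12180227013375594 0.16017385384504818
0.02 0 0 [([0.46, 0.325, 0.328], np.float64(0.008)), ([0.478, 0.257, 0.328], np.float64(0.007)), ([0.498, 0.185, 0.328], np.float64(0.016))]
0.02 20 0 [([0.433, 0.426, 0.309], np.float64(0.001)), ([0.451, 0.359, 0.309], np.float64(0.004)), ([0.47, 0.287, 0.309], np.float64(0.001))]
0.02 24 0 [([0.428, 0.445, 0.301], np.float64(-0.004)), ([0.446, 0.378, 0.301], np.float64(0.0)), ([0.465, 0.306, 0.301], np.float64(-0.001))]
0.02 24 8 [([0.466, 0.455, 0.299], np.float64(0.012)), ([0.484, 0.387, 0.299], np.float64(0.018)), ([0.503, 0.315, 0.299], np.float64(0.019))]

[... 438 characters left out ...]
[0.433, 0.426, 0.319], np.float64(0.004)), ([0.451, 0.359, 0.319], np.float64(0.007)), ([0.47, 0.287, 0.319], np.float64(0.004))]
0.03 24 0 [([0.428, 0.445, 0.311], np.float64(-0.001)), ([0.446, 0.378, 0.311], np.float64(0.004)), ([0.465, 0.306, 0.311], np.float64(0.002))]
0.03 24 8 [([0.466, 0.455, 0.309], np.float64(0.015)), ([0.484, 0.387, 0.309], np.float64(0.021)), ([0.503, 0.315, 0.309], np.float64(0.022))]
0.03 24 15 [([0.5, 0.461, 0.303], np.float64(0.024)), ([0.518, 0.393, 0.303], np.float64(0.032)), ([0.537, 0.322, 0.303], np.float64(0.034))]
0.03 28 0 [([0.423, 0.464, 0.302], np.float64(-0.005)), ([0.441, 0.396, 0.302], np.float64(-0.001)), ([0.46, 0.325, 0.302], np.float64(0.0))]
```

Emit:
servo_tool --pt "0 0 0.03 0 0 0 0" --pt "0 0 0.06 0 0 0 0" --pt "-0.008 0 0.07 0 0 0 0" --pt "-0.012 0 0.07 0.02 -0.05 0 0" --pt "-0.018 0 0.07 0.04 -0.1 0 0"

```text
time: 6.43
eef_pos: [0.4591, 0.3476, 0.0336]
ee_rot: [1.878, 2.442, -0.143]
force: [0.8, 0.6, -0.4]
opening: 0.002
gripper_force: 0.0
```

```bash
python3 -c "
from arm import *
from clr import ax,n,seat
report('d')
s=sense();t=s['eef_pos']-seat;print('bay',t@ax,t@n,t[2])"
```

```text
6.4333 [ 0.4872  0.4471  1.6656 -0.1022  1.0917  0.2777] [0.4591 0.3476 0.0336] [ 0.8285  0.6011 -0.3626]
[[-0.2572  0.9663 -0.0109]
 [ 0.961   0.2545 -0.1082]
 [-0.1018 -0.0383 -0.9941]]
elbow [0.096  0.1868 0.648 ] wrist [0.4641 0.3819 0.3402]
scene 3464
t 0.26 lat 0.014..0.046 z 0.503..0.532
t 0.30 lat 0.022..0.052 z 0.469..0.530
t 0.34 lat 0.024..0.053 z 0.441..0.525
t 0.38 lat 0.024..0.052 z 0.410..0.518
t 0.42 lat 0.003..0.058 z 0.379..0.509
t 0.46 lat -0.046..0.060 z 0.366..0.490
t 0.50 lat -0.049..0.061 z 0.122..0.454
t 0.54 lat -0.056..0.063 z 0.046..0.391
t 0.58 lat -0.050..0.069 z 0.036..0.387
t 0.62 lat -0.049..0.068 z 0.086..0.386
top 2136
t 0.38 lat -0.051..-0.001 z 0.449..0.528
t 0.42 lat -0.060..0.037 z 0.400..0.524
t 0.46 lat -0.060..0.059 z 0.378..0.490
t 0.50 lat -0.060..0.060 z 0.121..0.454
t 0.54 lat -0.061..0.061 z 0.078..0.398
t 0.58 lat -0.068..0.060 z 0.041..0.388
t 0.62 lat -0.066..0.061 z 0.095..0.386
bay -0.22405814532137155 0.010090753452905757 0.034280098734160894
```

Emit:
servo_tool --pt "-0.006 -0.002 0.002 0.02 -0.1 0 0" --pt "-0.012 -0.004 0.004 0.04 -0.2 0 0" --pt "-0.018 -0.005 0.007 0.05 -0.3 0 0" --pt "-0.02 -0.005 0.008 0.05 -0.32 0 0" --pt "-0.02 -0.005 0.008 0.05 -0.32 0 0"

```text
time: 6.95
eef_pos: [0.4577, 0.3278, 0.0259]
ee_rot: [1.716, 2.247, -0.467]
force: [-0.8, 0.2, 0.4]
opening: 0.002
gripper_force: 0.0
```

```bash
cat > st.py <<'E'
from clr import *
s=sense();t=s['eef_pos']-seat;print(s["time"],'bay',t@ax,t@n,t[2],"F",s["force"],"T",s["torque"])
Rm=R.from_rotvec(s["ee_rot"]).as_matrix();B=np.array([ax,n,[0,0,1]]);print("tool axes in bay frame\n",B@Rm)
P,d=snapshot("top");S,ds=snapshot("scene");cv2.imwrite("pics/last_top.png",P);cv2.imwrite("pics/last_scene.png",S)
# white cap: find bright, low-sat blob at cap height
for nm,I,dd in(("top",P,d),("scene",S,ds)):
    V=cv2.cvtColor(I,cv2.COLOR_BGR2HSV);m=((V[...,2]>170)&(V[...,1]<40)).astype(np.uint8)
    ys,xs=np.nonzero(m);Q=np.array([dep(nm,(u,v),dd) for u,v in zip(xs,ys) if dd[v,u]>0 and 30<u<350 and 100<v<300 ])
    if len(Q):
        k=(Q[:,2]>.215)&(Q[:,2]<.235)&(abs(Q[:,0]-.49)<.07)&(Q[:,1]>.08)&(Q[:,1]<.31);q=Q[k]
        if k.sum()>20:
            c=(q.min(0)+q.max(0))/2;r=c-seat;print(nm,"cap n",k.sum(),c,"bay",r@ax,r@n)
    # orange
    m=((V[...,0]>3)&(V[...,0]<16)&(V[...,1]>170)&(V[...,2]>120)).astype(np.uint8)
    ys,xs=np.nonzero(m);Q=np.array([dep(nm,(u,v),dd) for u,v in zip(xs,ys) if dd[v,u]>0]).reshape(-1,3)
    q=Q[(Q[:,2]>.09)&(Q[:,2]<.11)]
    if len(q):print(nm,"orange",len(q),(q.min(0)+q.max(0))/2)
E
python3 st.py
```

```text
6.95 bay -0.2038838896230823 0.0022577750319669352 0.02588443126746704 F [-0.8359  0.2095  0.4034] T [ 0.1424  0.0407 -0.0116]
tool axes in bay frame
 [[-0.9141  0.0142  0.4053]
 [-0.0226  0.9961 -0.0859]
 [-0.4049 -0.0877 -0.9101]]
top cap n 525 [0.4774 0.2704 0.2236] bay -0.14333127353122324 0.006442011230548919
top orange 299 [0.6031 0.2294 0.0986]
```

Emit:
servo_tool --pt "-0.004 0.002 0.002 0 0 0 0" --pt "-0.008 0.003 0.004 0 0 0 0" --pt "-0.012 0.003 0.0055 0 0 0 0" --pt "-0.0165 0.003 0.0075 0 0 0 0" --pt "-0.021 0.003 0.0095 0 0 0 0"

```text
time: 7.47
eef_pos: [0.4668, 0.3053, 0.0259]
ee_rot: [1.718, 2.245, -0.466]
force: [-1.7, 5.7, 2.4]
opening: -0.001
gripper_force: 2.7
```

```bash
python3 st.py
```

```text
7.4667 bay -0.17978330602799658 0.005256303853562806 0.025891836172203718 F [-1.6704  5.7221  2.3966] T [ 0.7652  0.1362 -0.0579]
tool axes in bay frame
 [[-0.914   0.0161  0.4055]
 [-0.0203  0.9962 -0.0853]
 [-0.4053 -0.0862 -0.9101]]
top cap n 510 [0.4811 0.2539 0.2232] bay -0.12647274659732619 0.005773436457414037
top orange 300 [0.6033 0.2295 0.0996]
```

View pics/last_scene.png

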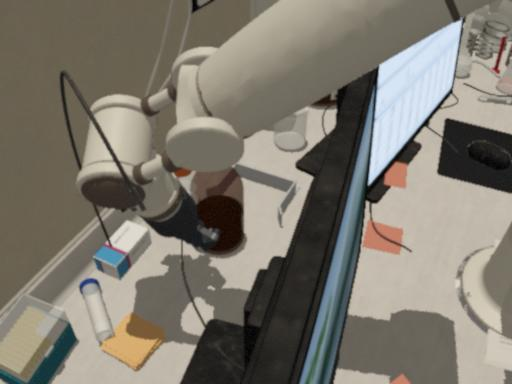

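The bottle is upright and sliding: fingertips at its foot near (208,237), about 6 N. I'll keep pushing.

Emit:
servo_tool --pt "-0.005 0 0.0022 0 0 0 0" --pt "-0.01 0 0.0044 0 0 0 0" --pt "-0.015 0 0.0067 0 0 0 0" --pt "-0.02 0 0.0089 0 0 0 0" --pt "-0.025 0 0.0111 0 0 0 0"

```text
time: 7.98
eef_pos: [0.4731, 0.2791, 0.0257]
ee_rot: [1.717, 2.245, -0.467]
force: [-0.4, 5.1, 3.0]
opening: 0.003
gripper_force: 2.7
```

Emit:
servo_tool --pt "-0.005 0 0.0022 0 0 0 0" --pt "-0.01 0 0.0044 0 0 0 0" --pt "-0.015 0 0.0067 0 0 0 0" --pt "-0.02 0 0.0089 0 0 0 0" --pt "-0.025 0 0.0111 0 0 0 0"

```text
time: 8.4
eef_pos: [0.4797, 0.2524, 0.0257]
ee_rot: [1.717, 2.245, -0.467]
force: [-1.6, 5.0, 2.6]
opening: -0.003
gripper_force: 2.7
```

```bash
python3 st.py
```

```text
8.4 bay -0.12535520622940186 0.004009670012892036 0.025670286262313664 F [-1.5852  4.9603  2.5739] T [ 0.8527  0.1863 -0.0997]
tool axes in bay frame
 [[-0.9137  0.0157  0.4062]
 [-0.021   0.9961 -0.0859]
 [-0.4059 -0.0871 -0.9098]]
top cap n 536 [0.4855 0.2454 0.2273] bay -0.11706622161345796 0.007846932439883596
top orange 299 [0.6028 0.2295 0.1001]
```

```bash
cat > cap.py <<'E'
from clr import *
from workcell import *
s=sense();t=s['eef_pos']-seat;print(s["time"],'bay tcp',t@ax,t@n,t[2],"F",s["force"])
for nm in("top","scene"):
    P,dd=snapshot(nm);cv2.imwrite(f"pics/last_{nm}.png",P)
    V=cv2.cvtColor(P,cv2.COLOR_BGR2HSV);m=((V[...,2]>170)&(V[...,1]<40)).astype(np.uint8);m[dd<=0]=0
    N,lab,stt,cen=cv2.connectedComponentsWithStats(m)
    for i in range(1,N):
        if stt[i,4]<60: continue
        ys,xs=np.nonzero(lab==i)
        if stt[i,4]>3000: continue
        q=np.array([dep(nm,(u,v),dd) for u,v in zip(xs,ys)]);k=(q[:,2]>.2)&(q[:,2]<.24)
        if k.mean()>.6:
            c=np.median(q[k],0);r=c-seat;print(nm,"blob px",stt[i],"pos",c,"bay",r@ax,r@n,"z p95",np.percentile(q[:,2],95))
E
python3 cap.py
```

```text
8.5 bay tcp -0.12444029464103204 0.0038085351255402705 0.025583321665082048 F [-0.309   0.6721  1.0334]
top blob px [182 189  28  27 526] pos [0.495  0.1997 0.2276] bay -0.07049521230772106 0.005164438161928032 z p95 0.22967032149337843
```

Emit:
servo_tool --pt "-0.005 0 0.0022 0 0 0 0" --pt "-0.01 0 0.0044 0 0 0 0" --pt "-0.015 0 0.0067 0 0 0 0" --pt "-0.02 0 0.0089 0 0 0 0" --pt "-0.025 0 0.0111 0 0 0 0"

```text
time: 9.02
eef_pos: [0.4861, 0.225, 0.0252]
ee_rot: [1.717, 2.245, -0.47]
force: [-1.2, 4.2, 0.1]
opening: 0.0
gripper_force: 1.9
```

Emit:
servo_tool --pt "-0.005 0 0.0022 0 0 0 0" --pt "-0.01 0 0.0044 0 0 0 0" --pt "-0.015 0 0.0067 0 0 0 0" --pt "-0.02 0 0.0089 0 0 0 0" --pt "-0.022 0 0.0098 0 0 0 0"

```text
time: 9.43
eef_pos: [0.492, 0.2012, 0.0253]
ee_rot: [1.717, 2.244, -0.47]
force: [-0.6, 2.7, -0.3]
opening: -0.0
gripper_force: 1.6
```

```bash
python3 cap.py
```

```text
9.4333 bay tcp -0.07271172948603834 0.002662660852130937 0.02533446109433533 F [-0.5912  2.7262 -0.3175]
top blob px [214 181  26  27 520] pos [0.5073 0.1506 0.2274] bay -0.019896945426121606 0.004277868501334643 z p95 0.22976981620632173
```

Emit:
servo_tool --pt "-0.003 0 0.0013 0 0 0 0" --pt "-0.006 0 0.0027 0 0 0 0" --pt "-0.009 0 0.004 0 0 0 0" --pt "-0.011 0 0.0049 0 0 0 0" --pt "-0.013 0 0.0058 0 0 0 0"

```text
time: 9.95
eef_pos: [0.4955, 0.1883, 0.0255]
ee_rot: [1.717, 2.245, -0.469]
force: [-1.0, 3.1, -0.5]
opening: -0.001
gripper_force: 1.7
```

Emit:
servo_tool --pt "-0.001 0 0.0004 0 0 0 0" --pt "-0.002 0 0.0009 0 0 0 0"

```text
time: 10.12
eef_pos: [0.4961, 0.1862, 0.0255]
ee_rot: [1.717, 2.245, -0.469]
force: [-0.6, 4.1, -0.5]
opening: -0.001
gripper_force: 1.8
```

```bash
python3 cap.py
```

```text
10.1167 bay tcp -0.05717285696429733 0.002662287438237608 0.025503487988925166 F [-0.6497  4.0515 -0.4923]
top blob px [223 179  26  28 528] pos [0.5108 0.1352 0.2275] bay -0.004123446848317098 0.0036550881930632923 z p95 0.22946673772981868
```

Emit:
servo_tool --pt "-0.001 0 0.0004 0 0 0 0" --pt "-0.002 0 0.0009 0 0 0 0"

```text
time: 10.38
eef_pos: [0.4966, 0.1843, 0.0255]
ee_rot: [1.717, 2.245, -0.469]
force: [-0.9, 3.0, -0.5]
opening: -0.002
gripper_force: 1.8
```

Emit:
servo_tool --pt "-0.001 0 0.0004 0 0 0 0" --pt "-0.001 0 0.0004 0 0 0 0"

```text
time: 10.55
eef_pos: [0.4968, 0.1829, 0.0255]
ee_rot: [1.717, 2.244, -0.47]
force: [-0.6, 3.4, -1.4]
opening: 0.001
gripper_force: 1.3
```

One more gentle millimetre or two, then back off.

Emit:
servo_tool --pt "-0.001 0 0.0004 0 0 0 0" --pt "-0.001 0 0.0004 0 0 0 0"

```text
time: 10.72
eef_pos: [0.4971, 0.1819, 0.0256]
ee_rot: [1.717, 2.244, -0.47]
force: [-0.4, 3.0, -1.0]
opening: 0.0
gripper_force: 1.3
```

Emit:
servo_tool --pt "-0.001 0 0.0004 0 0 0 0" --pt "-0.001 0 0.0004 0 0 0 0"

```text
time: 10.88
eef_pos: [0.4973, 0.1809, 0.0256]
ee_rot: [1.717, 2.245, -0.47]
force: [-0.8, 2.3, -1.4]
opening: 0.0
gripper_force: 1.3
```

Emit:
servo_tool --pt "0.003 0 -0.0013 0 0 0 0" --pt "0.009 0 -0.004 0 0 0 0" --pt "0.016 0 -0.0071 0 0 0 0" --pt "0.02 0 -0.0089 0 0 0 0" --pt "0.02 0 -0.0089 0 0 0 0"

```text
time: 11.3
eef_pos: [0.4919, 0.2034, 0.0257]
ee_rot: [1.715, 2.245, -0.469]
force: [0.1, -0.7, -0.6]
opening: 0.001
gripper_force: 0.0
```

```bash
python3 cap.py; python3 st.py | grep orange
```

```text
11.3 bay tcp -0.07481971558072688 0.003100705875368023 0.02567348517491043 F [ 0.0857 -0.6807 -0.5746]
top blob px [226 178  27  27 528] pos [0.5125 0.1304 0.2275] bay 0.0010098302725465485 0.004050390003770603 z p95 0.22956500150881465
top orange 308 [0.6029 0.2296 0.0995]
scene orange 2 [0.6035 0.2492 0.1023]
```

View pics/last_top.png

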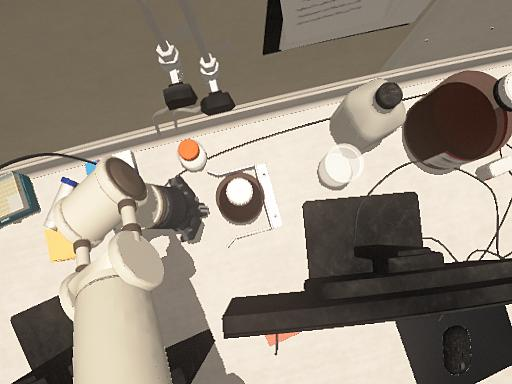

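The bottle stands at (240,195), between the bay walls and close to the back wall. No contact was felt yet, so I'll go forward again in fine steps until I feel the wall.

Emit:
servo_tool --pt "-0.006 0 0.0027 0 0 0 0" --pt "-0.012 0 0.0053 0 0 0 0" --pt "-0.017 0 0.0076 0 0 0 0" --pt "-0.02 0 0.0089 0 0 0 0"

```text
time: 11.83
eef_pos: [0.4975, 0.1803, 0.0256]
ee_rot: [1.719, 2.244, -0.469]
force: [-3.0, 10.0, 2.7]
opening: 0.001
gripper_force: 5.7
```

Emit:
servo_tool --pt "-0.001 0 0.0004 0 0 0 0" --pt "-0.001 0 0.0004 0 0 0 0"

```text
time: 12.0
eef_pos: [0.4975, 0.1806, 0.0256]
ee_rot: [1.719, 2.245, -0.467]
force: [-2.7, 4.8, 0.6]
opening: 0.001
gripper_force: 2.5
```

Emit:
servo_tool --pt "-0.001 0 0.0004 0 0 0 0" --pt "-0.001 0 0.0004 0 0 0 0"

```text
time: 12.17
eef_pos: [0.4975, 0.1804, 0.0256]
ee_rot: [1.72, 2.246, -0.466]
force: [-2.1, 8.3, 1.7]
opening: 0.002
gripper_force: 4.3
```

Position stopped advancing and the force rose to 8–10 N, so it is against the wall. I'll back off, check and hand in.

Emit:
servo_tool --pt "0.003 0 -0.0013 0 0 0 0" --pt "0.009 0 -0.004 0 0 0 0" --pt "0.016 0 -0.0071 0 0 0 0" --pt "0.022 0 -0.0098 0 0 0 0" --pt "0.022 0 -0.0098 0 0 0 0"

```text
time: 12.58
eef_pos: [0.4918, 0.2035, 0.0256]
ee_rot: [1.715, 2.246, -0.469]
force: [0.1, 0.6, 0.2]
opening: 0.0
gripper_force: 0.0
```

```bash
python3 cap.py; python3 -c "
from workcell import *
print(finish_job())"
```

```text
12.5833 bay tcp -0.07498768851470272 0.003064414721086156 0.025642594873127516 F [0.1009 0.645  0.1851]
top blob px [227 178  26  28 527] pos [0.5124 0.1303 0.2275] bay 0.0010197102003651115 0.003972139091251396 z p95 0.22964771561809363
the job is handed in; nothing more can be done
None
```

The amber bottle stands upright against the bay's back wall, about 4 mm off the middle line; the last pushes met it at about 10 N, the small capped bottle did not move, the jar was not re-measured but the arm stayed well away from it, and the job was handed in at 12.6 s.

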